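# Put a sweet potato on to steam in a spring-lidded rice cooker

### The arm

A 6-joint arm with a two-finger parallel gripper is mounted at the origin on the work surface. World frame = base frame: x ahead of the robot, y to its left, z up, the work surface at z = 0. Lengths are in m, angles in rad, forces in N, time in s.
With the tool pointing down it reaches from about 0.4 to 0.925 m from the base axis. Payload 12.5 kg.
Tool frame: the origin (TCP) lies between the finger pads; the fingertips stand arm.tip_reach ahead of it and the grasp point (between the pads) lies 2 mm behind it (arm.tip_reach is the distance from the TCP to the fingertips, in m); x points along the fingers, y is the direction in which the jaws open and shut, and the axes are right-handed (so a half turn about x gives the same grasp; the last joint's range is limited). The gripper opens to 95 mm and grips with 3 to 60 N. Pads are 20 mm wide; open, the fingers measure 119 mm over their backs; the gripper's body (75 mm by 180 mm) begins 59 mm behind the grasp point.
Start: joints at [-1.214, 0.491, 1.559, -0, 1.092, -0.106], TCP at [0.279, -0.559, 0.232] pointing down, gripper open.
Joint ranges: [-3.1, 3.1], [-0.84, 2.19], [0.05, 2.79], [-1.13, 4.28], [0.06, 2.93], [-2.69, 2.69]. Speed limits (rad/s): [2.22, 2.22, 2.79, 3.14, 3.14, 3.14].

### API

Orientations are given as a unit quaternion [x, y, z, w].
In Python, from rig import arm gives the robot as it stands.
- The arm moves only by the shell command python3 -m crank 'ROWS' [FORCE]. ROWS is a JSON object of lists of equal length, an entry for each row: "offset": the shift along the tool's x, y, z in cm, a list of three; "turn": the turn about the tool's x in units of 5 degrees (1.0 is 5 degrees); "gripper": the opening, from -1 (shut) to 1 (fully open), so that 0 is half open. In form: {"offset": [[dx, dy, dz], ...], "turn": [turn, ...], "gripper": [gripper, ...]}. A call has 1 to 8 rows; each row shifts and turns the commanded pose from where the row before left it, along the tool's axes as they then stand; what a row does not reach is not made up. A row lasts 1/10 s, in which the tool goes at most 50 mm and 8.59 degrees, less where a joint would pass 70% of its speed; a pose out of reach is approached as far as the arm can. A call with a gripper value outside its range is refused whole. The fingers move at their own pace and stop on an object; FORCE is the grip in N (left out, the last holds). Time passes only in rows, so rows that do not move let the fingers close. It gives the time, the measured TCP pose, the force and the opening at its end, in the units of the state.
- arm.state(): the state, without advancing time (a new reading comes with each control period).
- arm.capture(name): name is "scene" or "top" or "wrist"; returns (picture, depth): 480x640x3 uint8, red, green, blue; 480x640 float32, m along the optical axis (not along the pixel's ray), 0 where there is no reading.
- arm.camera_info(name): a dict with "vertical_fov" (degrees; the focal length in pixels is half the picture's height over the tangent of half this angle, whatever the lens; pixels are square), "cx", "cy" (the principal point, pixels), "rvec" (rotation vector, rad) and "tvec" (3), from world to camera coordinates, as OpenCV has them. Camera axes: x right, y down, z forward; pixel columns grow to the right and rows downward; lengths in m; the calibration is good to about 2 mm. A picture is of the moment at which its call begins: read the wrist's pose just before it. camera_info takes no time and is no camera call; for the wrist camera it gives the pose at the moment of the call.
- arm.job_done(): hands the job in, once; it reports no verdict.
The state is a dict: "time_s": time; "joint_positions": joint angles; "dq": joint speeds; "effort": joint torques, N m; "eef_pos": TCP position; "orientation": TCP orientation; "wrist_force": force on the tool from outside, world axes, zero at the start; "wrist_torque": the same for the moment, N m; "finger_gap": finger opening in m.
Only numpy, scipy, OpenCV 4.12 (cv2) and the standard library are available. Lean on these libraries where they do the work, as an engineer would, in place of code of your own. Each camera call takes 0.05 s, during which the arm holds its last target. There are 200 camera calls.

### The job

Put the long sweet potato on to steam: press the rice cooker's catch pad and keep a finger on the lid as it springs up, so that it comes up slowly to its stop instead of flying open. Lay the sweet potato gently on the steaming rack inside, push the lid down until the catch holds it shut, and then press the round start button on the lid. Leave everything else on the counter where it is.

Things in the scene. Friction and masses are not known exactly. Their poses are not given: they have to be found in the camera images.
- cooker: small white rice cooker fixed to the counter: rounded-square body 190 x 190 mm, 130 mm high to its rim (180 mm over the shut lid's catch pad). Origin: centre of its underside; x points from its front to its back, where the lid's hinge is; y to its left (seen from the front looking to the back), z up. The front faces the robot within about 0.3 rad. The steel pot inside is round, centred on the origin, 140 mm wide; its rim is 130 mm above the counter
- cooker_rack (a point): centre of the top of the flat perforated steaming rack in the pot, 74 mm above the counter and 56 mm below the pot's rim; 137 mm wide
- lid (a joint): opening angle of the lid in rad: 0 shut (latched it rests at about 0.015), 1.78 open at its stop, upright and leaning back a little, its edge 350 mm above the counter. Hinged at the cooker's back: the front edge rises and swings back, and the lid's top side then faces backwards. A spring always pushes it open, about 4 N at the catch pad when shut, 2.5 N when open; let go, it flies up at over 4 rad/s
- lid_hinge (a point): middle of the lid's hinge axis, which runs along the cooker's y; 92 mm behind the cooker's centre and 142 mm above the counter. Its frame turns with the lid: x and z as the cooker's when the lid is shut
- catch (a joint): angle of the catch pad in rad: 0 at rest, 0.25 fully pressed (about 8 mm of travel, 2 to 3 N); the hook lets go of the body at about 0.17. The pad and its hook ride on the lid. While the pad is held down the lid is free; if the pad comes up while the lid is still shut, the hook catches again. When the lid is pushed down to shut (not by the pad), the hook is pushed aside by its slope and snaps under the lip by itself
- catch_pad (a point): the place to press, on top of the grey catch pad, 44 mm wide, that lies along the lid's front edge in the middle: 68 mm in front of the cooker's centre, 161 mm from the hinge axis, 180 mm above the counter when shut; it moves with the pad and the lid. It is pressed straight down into the lid
- lid_corner (a point): a plain place on top of the lid, near its front left corner beside the catch pad (68 mm in front of the cooker's centre and 58 mm to its left, 164 mm above the counter when shut, 161 mm from the hinge axis), good for pushing the lid down; about 4 N are needed there, up to 10 N to make sure that the catch snaps in. It moves with the lid; its frame turns with the lid, z out of the lid's top
- start (a joint): travel of the start button in m: 0 at rest, 0.004 fully pressed (4 N); it springs back
- start_top (a point): top of the round aluminium start button, 30 mm wide, in the black panel on the lid: 10 mm in front of the cooker's centre, 170 mm above the counter when the lid is shut; pressed straight into the lid
- sweet_potato: the sweet potato: a spindle 118 mm long and 46 mm thick in the middle, tapering to both ends, about 0.14 kg. Its long axis is its x axis. It lies on its side on the chopping board, which is 15 mm thick. The onion beside it on the board is round, 66 mm wide
- sweet_potato_center (a point): middle of the sweet potato, on its long axis, 23 mm above what it lies on
- board: wooden chopping board fixed to the counter, 320 x 180 mm, 15 mm thick, long along its x; origin at the centre of its underside
- onion: bystander: a round onion on the board, 66 mm wide, 69 mm high; origin under its centre
- mug: bystander: white mug, 78 mm wide, 95 mm high; origin under its centre
- pepper_mill: bystander: dark wooden pepper mill, 56 mm wide, 172 mm high; origin under its centre
- teapot: bystander: lilac teapot, 116 mm wide without spout and handle, 108 mm high; origin under its centre
- creamer: bystander: small lilac jug, 76 mm wide, 72 mm high; origin under its centre
- bowl: bystander: white bowl, 110 mm wide, 50 mm high; origin under its centre
- paddle: bystander: flat wooden rice paddle, 200 mm long, lying on the counter to the robot's left; origin under its middle

How it is judged:
On the way, in this order (a step that is already met when the one before it is completed fails the run):
1. the catch pad is pressed and lets the lid go (value of joint catch above 0.16 rad).
2. the lid stands open (value of joint lid above 1.65 rad and velocity of joint lid below 0.3 rad/s), for 0.2 s.
3. the sweet potato lies on the rack, let go (horizontal distance between sweet_potato_center and cooker_rack below 0.045 m and z of sweet_potato_center in the frame of cooker below 0.115 m and contact force between the fingers and sweet_potato below 0.1 N and linear speed of sweet_potato below 0.05 m/s), for 0.2 s.
4. the lid is down and the catch has sprung home (value of joint lid below 0.03 rad and value of joint catch below 0.08 rad), for 0.2 s.
5. the start button is pressed with the lid shut (value of joint start above 0.0025 m and value of joint lid below 0.03 rad).
At the end, for the whole second after the job is handed in: The lid is shut (within 0.03 rad) and held by the catch, whose pad is up (within 0.08 rad); the start button has been pressed and has sprung back (within 1.5 mm); the sweet potato lies still in the pot on the rack, its middle within 45 mm of the rack's centre seen from above (all of step 4 and value of joint start below 0.0015 m and horizontal distance between sweet_potato_center and cooker_rack below 0.045 m and z of sweet_potato_center in the frame of cooker below 0.115 m and linear speed of sweet_potato below 0.05 m/s); the robot touches nothing.
It fails at once if the lid flies open (faster than 2.5 rad/s between 0.3 and 1.3 rad) (value of joint lid between 0.3 and 1.3 rad and velocity of joint lid above 2.5 rad/s).
It fails at once if the sweet potato is dropped into the pot (faster than 0.6 m/s below the rim) (horizontal distance between sweet_potato_center and cooker_rack below 0.08 m and z of sweet_potato_center in the frame of cooker below 0.13 m and linear speed of sweet_potato above 0.6 m/s).
It fails at once if something else on the counter is moved by more than 30 mm (distance of any of onion, mug, pepper_mill, teapot, creamer, bowl, paddle from where it was at the start of the episode above 0.03 m).
It also fails if it takes over 72 s, if anything falls off the work surface, if the arm or the gripper's body presses on something with over 40 N, if the wrist force passes 120 N, or if a joint passes its speed limit or range.

## Working session

There is one attempt and no reset: what is moved stays moved. The work goes in short steps, Python scripts to look and compute and a shell command to move; the robot and the scene stay as the last step left them, time stands still between calls to the robot, and variables do not carry over. Pictures are saved under pics/ and viewed, about 8 in all and at most 12, crops included, and the job is handed in when it is done.

```bash
ls; mkdir -p pics; python3 - <<'E'
from rig import arm
import cv2,numpy as np
print(arm.tip_reach, arm.state())
for n in ("scene","top"):
    p,d=arm.capture(n); cv2.imwrite(f"pics/{n}0.png",p[:,:,::-1]); np.save(f"pics/{n}0.npy",d)
    print(n,arm.camera_info(n))
E
```

```text
pics
0.017 {'time_s': 0.0, 'joint_positions': array([-1.21361833e+00,  4.91522186e-01,  1.55947596e+00, -2.98050633e-05,
        1.09167456e+00, -1.05627893e-01]), 'dq': array([ 0.00187792, -0.00260603,  0.00075193,  0.00047675, -0.00206849,
        0.0019308 ]), 'effort': array([ 1.00786448e-03, -6.12632632e+01, -2.58189315e+01,  6.92911260e-02,
        4.80911310e-02, -6.23515575e-05]), 'eef_pos': array([ 0.27895445, -0.55903279,  0.23107582]), 'orientation': array([-0.68820088, -0.16255258,  0.68831523, -0.16179724]), 'wrist_force': array([0.70539042, 0.9123953 , 0.65599566]), 'wrist_torque': array([ 0.0136379 , -0.00975671, -0.01574311]), 'finger_gap': 0.09512069590989772}
scene {'vertical_fov': 54.29819391702808, 'cx': 321.1783956712376, 'cy': 240.20686643095954, 'rvec': array([ 0.81335829,  2.4278389 , -1.24756649]), 'tvec': array([ 0.49264904, -0.12724977,  1.46554669])}
top {'vertical_fov': 45.68277425235826, 'cx': 321.74068547499047, 'cy': 241.8059378400483, 'rvec': array([ 2.16977942, -2.04151642,  0.22142719]), 'tvec': array([-0.03145888,  0.62744696,  1.42177595])}
```

View pics/scene0.png

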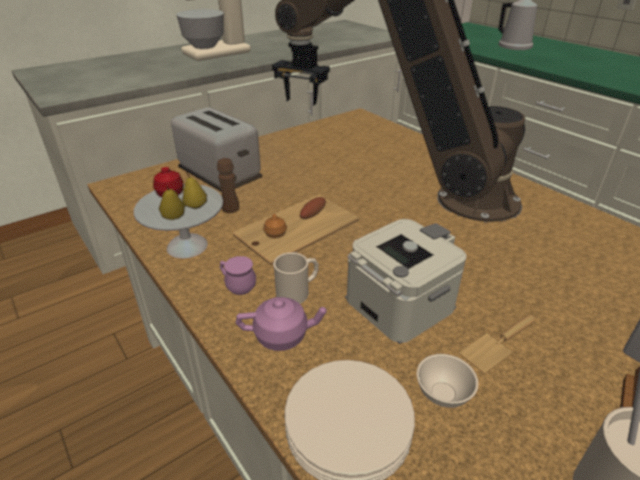

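View pics/top0.png

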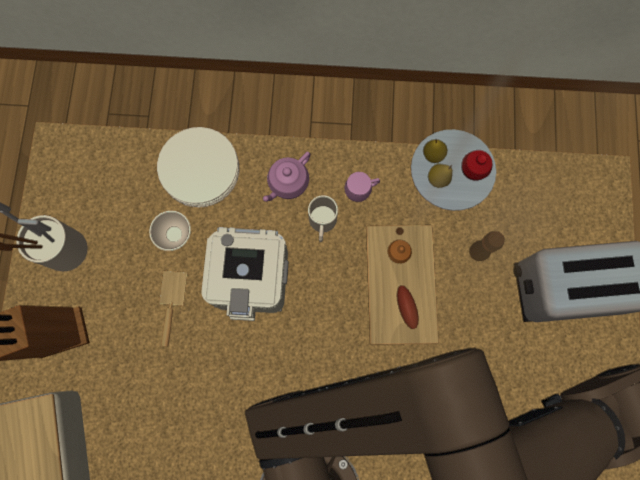

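Scene view: white cooker with its grey pad at (435,232) and button at (410,246), sweet potato at (313,207). Top view: catch pad about (239,300), button (243,269), hinge at the back (245,232), potato (407,307), onion (400,251), mug (323,212), and the arm's base at the bottom.

```bash
cat > h.py <<'E'
from rig import arm
import cv2,numpy as np
from scipy.spatial.transform import Rotation as R
def cam(n):
    i=arm.camera_info(n); f=240/np.tan(np.radians(i['vertical_fov']/2))
    return f,i['cx'],i['cy'],R.from_rotvec(i['rvec']).as_matrix(),np.array(i['tvec'])
def plane(c,u,v,z):
    f,cx,cy,r,t=c; o=-r.T@t; d=r.T@np.array([(u-cx)/f,(v-cy)/f,1]); return o+d*(z-o[2])/d[2]
def pt(c,u,v,dep):
    f,cx,cy,r,t=c; return r.T@(np.array([(u-cx)/f,(v-cy)/f,1])*dep-t)
def blobs(m,amin=30):
    n,l,s,ce=cv2.connectedComponentsWithStats(m.astype(np.uint8)); return [(ce[i],s[i],l==i) for i in range(1,n) if s[i,4]>=amin]
def tool():
    s=arm.state(); return s,R.from_quat(s['orientation']).as_matrix()
E
python3 - <<'E'
from h import *
c=cam("top"); im=cv2.imread("pics/top0.png"); d=np.load("pics/top0.npy"); hsv=cv2.cvtColor(im,cv2.COLOR_BGR2HSV)
sub=np.zeros((480,640),bool); sub[270:340,385:435]=1
H,S,V=cv2.split(hsv)
print(hsv[307,407],hsv[330,390],hsv[300,239],hsv[269,243])
m=sub&((H<10)|(H>170))&(S>120)
for ce,s,mm in blobs(m):
    p=plane(c,*ce,0.038); ys,xs=np.nonzero(mm)
    P=np.array([plane(c,x,y,.038)[:2] for x,y in zip(xs,ys)]); w,v=np.linalg.eigh(np.cov(P.T)); a=v[:,1]; q=(P-P.mean(0))@a
    print("potato",ce,s,p,"axis deg",np.degrees(np.arctan2(a[1],a[0])),"len",np.ptp(q),"wid",np.ptp((P-P.mean(0))@v[:,0]),"depthpt",pt(c,*ce,d[int(ce[1]),int(ce[0])]))
# cooker
for nm,box,z,cond in [("white",(215,325,195,295),.16,(V>150)&(S<60)),("pad",(283,318,225,255),.18,(S<60)&(V<150)&(V>70)),("btn",(258,280,230,256),.17,(V>90))]:
    sub[:]=0; y0,y1,x0,x1=box; sub[y0:y1,x0:x1]=1
    for ce,s,mm in blobs(sub&cond,60):
        ct=cv2.findContours(mm.astype(np.uint8),0,2)[0][0]
        print(nm,ce,s,plane(c,*ce,z),"dep",pt(c,*ce,d[int(ce[1]),int(ce[0])]),cv2.minAreaRect(ct))
E
```

```text
[  6 159 127] [ 20 111 159] [ 20  21 111] [105  26 155]
potato [407.23357664 306.92518248] [398 286  20  43 548] [ 0.47505549 -0.22549019  0.038     ] axis deg -160.89204121746377 len 0.11259827381058461 wid 0.04071179558549341 depthpt [ 0.47264458 -0.2222831   0.06002679]
white [243.83362304 268.94561708] [ 202  227   83   90 4027] [0.52946005 0.18997645 0.16      ] dep [0.52773899 0.18839499 0.17081201] ((242.37181091308594, 272.00958251953125), (78.46490478515625, 88.39518737792969), 4.4846062660217285)
white [242.28915663 269.45783133] [238 265  10  10  83] [0.52798066 0.19359498 0.16      ] dep [0.52635016 0.19205906 0.17031348] ((242.5, 269.5), (9.0, 9.0), 90.0)
pad [239.80689655 302.97931034] [227 288  28  30 580] [0.44479162 0.18924167 0.18      ] dep [0.44514107 0.18976644 0.17645185] ((240.5, 302.5), (29.0, 27.0), 90.0)
btn [242.34745763 269.41525424] [237 264  12  12 118] [0.52651149 0.19197527 0.17      ] dep [0.52645843 0.19192534 0.17033548] ((242.5, 269.5), (11.0, 11.0), 90.0)
```

```bash
python3 - <<'E'
import cv2
im=cv2.imread("pics/top0.png"); cv2.imwrite("pics/crop.png",cv2.resize(im[215:330,190:300],None,fx=5,fy=5,interpolation=cv2.INTER_CUBIC))
E
```

```text
(no output)
```

View pics/crop.png

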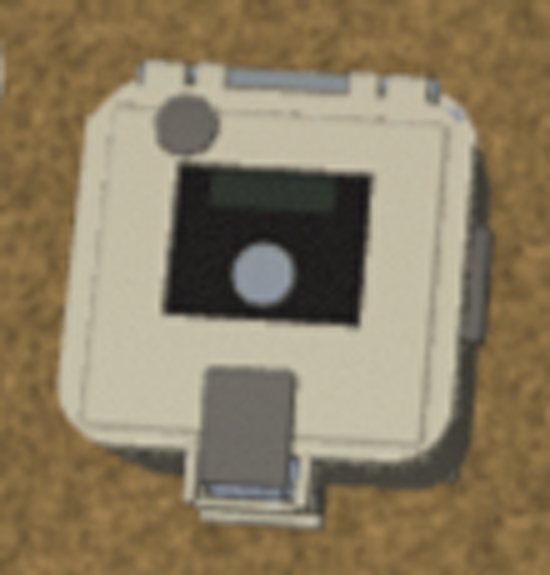

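Crop (5x): button at (264,274), i.e. pixel (242.8,269.8); grey pad from (203,367) to (297,487); panel corners (180,165), (371,175), (358,325), (163,313); hinge bar (228,78)–(348,86).

```bash
python3 - <<'E'
from h import *
c=cam("top")
q=lambda x,y,z:plane(c,190+(x-2)/5,215+(y-2)/5,z)
b=q(264,274,.17); pad=q(249,427,.178); P=[q(x,y,.167) for x,y in [(180,165),(371,175),(358,325),(163,313)]]; hl,hr=q(228,78,.15),q(348,86,.15)
ang=lambda a:np.degrees(np.arctan2(a[1],a[0]))
print("btn",b,"pad",pad,"dist",np.linalg.norm((b-pad)[:2]))
print("yaw: btn-pad",ang(b-pad),"panel sides",ang(P[0]-P[3]),ang(P[1]-P[2]),"panel front/back",ang(P[3]-P[2])-90,ang(P[0]-P[1])-90,"hinge",ang(hl-hr)-90)
mid=(hl+hr)/2; print("hinge mid",mid, "from button", np.linalg.norm((mid-b)[:2]))
s,T=tool(); print("tool axes cols\n",T.round(3),"tool y yaw",ang(T[:,1]),"z yaw",ang(T[:,2]))
for w in "wrist",: print(cam(w)[4], -cam(w)[3].T@cam(w)[4])
for n,u,v,z in [("mug",323,207,.095),("onion",400,251,.08),("bowl",170,231,.05)]: print(n,plane(c,u,v,z))
E
```

```text
btn [0.52655618 0.19185262 0.17      ] pad [0.45194048 0.19113729 0.178     ] dist 0.07461912965277083
yaw: btn-pad 0.5492674548558572 panel sides -0.907437315035191 -0.14859940252510773 panel front/back -0.05419455049744215 0.445591962309706 hinge -0.40798423653926363
hinge mid [0.62632394 0.19165465 0.15      ] from button 0.09976795774065256
tool axes cols
 [[-0.     0.446 -0.895]
 [ 0.001 -0.895 -0.446]
 [-1.    -0.001 -0.   ]] tool y yaw -63.484008245059044 z yaw -153.4840135680832
[-0.6244505  -0.03199087  0.39177262] [ 0.34931949 -0.52382803  0.38474371]
mug [0.71478595 0.00882366 0.095     ]
onion [ 0.61355446 -0.19656331  0.08      ]
bowl [0.63666086 0.41075034 0.05      ]
```

```bash
python3 -m crank '{"offset":[[-0.75,0,0],[-0.75,0,0],[-0.75,0,0],[-0.75,0,0],[0,0,0]],"turn":[1.35,1.35,1.3,1.3,0],"gripper":[-1,-1,-1,-1,-1]}' 20
python3 -m crank '{"offset":[[0,-4.6,-1.15],[0,-4.6,-1.15],[0,-4.6,-1.15],[0,-4.6,-1.15],[0,-4.6,-1.15],[0,-4.6,-1.15],[0,-4.6,-1.15],[0,-4.6,-1.15]],"turn":[0,0,0,0,0,0,0,0],"gripper":[-1,-1,-1,-1,-1,-1,-1,-1]}'
python3 -m crank '{"offset":[[0,-4.6,-1.15],[0,-4.6,-1.15],[0,-4.6,-1.15],[0,-4.6,-1.15],[0,-4.6,-1.15],[0,-4.6,-1.15],[0,-4.6,-1.15],[0,-4.6,-1.15]],"turn":[0,0,0,0,0,0,0,0],"gripper":[-1,-1,-1,-1,-1,-1,-1,-1]}'
python3 -m crank '{"offset":[[0,0,0],[0,0,0]],"turn":[0,0],"gripper":[-1,-1]}'
```

```text
time_s: 0.6
eef_pos: [0.2791, -0.5594, 0.2623]
orientation: [0.707, -0.001, -0.707, -0.0]
wrist_force: [0.3, 0.6, -0.2]
finger_gap: 0.0606
time_s: 1.4
eef_pos: [0.3708, -0.1893, 0.2613]
orientation: [-0.707, -0.001, 0.707, -0.001]
wrist_force: [0.3, -0.1, -0.4]
finger_gap: 0.0009
time_s: 2.2
eef_pos: [0.4627, 0.1789, 0.2612]
orientation: [-0.707, -0.001, 0.707, -0.002]
wrist_force: [0.3, -1.1, -0.1]
finger_gap: 0.0001
time_s: 2.4
eef_pos: [0.4624, 0.1775, 0.2608]
orientation: [-0.707, -0.002, 0.708, -0.002]
wrist_force: [-0.1, -0.3, -0.7]
finger_gap: 0.0003
```

```bash
python3 -m crank '{"offset":[[1.5,-0.7,-0.3],[2,-0.7,-0.3],[1.5,0,0],[0.6,0,0],[0,0,0]],"turn":[0,0,0,0,0],"gripper":[-1,-1,-1,-1,-1]}'
python3 -m crank '{"offset":[[0.3,0,0],[0.3,0,0],[0.2,0,0],[0,0,0]],"turn":[0,0,0,0],"gripper":[-1,-1,-1,-1]}'
```

```text
time_s: 2.9
eef_pos: [0.4686, 0.1897, 0.2052]
orientation: [-0.707, 0.0, 0.708, -0.0]
wrist_force: [0.7, 0.0, -0.1]
finger_gap: 0.0006
time_s: 3.3
eef_pos: [0.4691, 0.1908, 0.1978]
orientation: [0.707, 0.0, -0.707, 0.0]
wrist_force: [0.3, -0.1, 0.4]
finger_gap: 0.0002
```

```bash
python3 - <<'E'
from h import *
p,d=arm.capture("wrist"); s,t=arm.capture("scene")
o=np.hstack([cv2.resize(p,(400,300)),cv2.resize(s[150:330,300:540],(400,300))]); cv2.imwrite("pics/w1.png",o[:,:,::-1]); print(arm.state()['wrist_force'],arm.state()['eef_pos'])
E
```

```text
[-0.16432057 -0.69171703  0.34210225] [0.46892132 0.19081138 0.19779789]
```

View pics/w1.png

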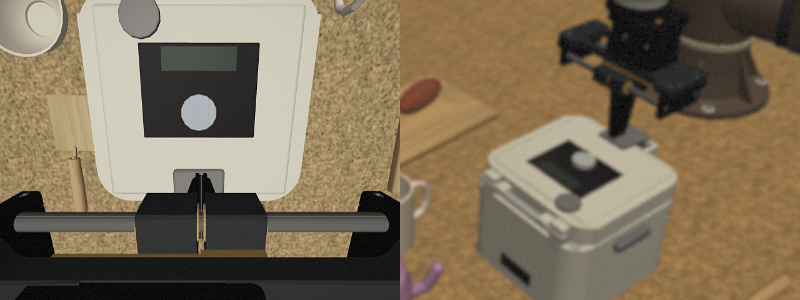

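The finger (left half, about (200,182)) is centred over the grey pad; the button is straight ahead at (198,112). Now pressing.

```bash
python3 -m crank '{"offset":[[0.3,0,0],[0.3,0,0],[0.2,0,0],[0,0,0]],"turn":[0,0,0,0],"gripper":[-1,-1,-1,-1]}'
python3 -m crank '{"offset":[[0.2,0,0],[0,0,0]],"turn":[0,0],"gripper":[-1,-1]}'
```

```text
time_s: 3.8
eef_pos: [0.4691, 0.1909, 0.1895]
orientation: [0.707, 0.0, -0.707, 0.0]
wrist_force: [3.3, 0.5, 3.9]
finger_gap: 0.0002
time_s: 4.0
eef_pos: [0.4696, 0.1909, 0.1879]
orientation: [0.708, 0.0, -0.706, 0.0]
wrist_force: [4.9, 0.4, 4.3]
finger_gap: 0.0004
```

```bash
python3 -m crank '{"offset":[[0.1,0,0],[0,0,0]],"turn":[0,0],"gripper":[-1,-1]}'; python3 - <<'E'
import numpy as np
th=np.arange(0,1.85,.08); r,h=.169,.030
x=.6385-r*np.cos(th)+h*np.sin(th); z=.159+r*np.sin(th)+h*np.cos(th)
for i in range(len(th)-1): print(round(th[i+1],2), "TCP",x[i+1].round(3),z[i+1].round(3),"dx,dz tool", (-(z[i+1]-z[i])*100).round(2), (-(x[i+1]-x[i])*100).round(2))
E
```

```text
time_s: 4.2
eef_pos: [0.4697, 0.1909, 0.1875]
orientation: [0.708, 0.0, -0.706, -0.0]
wrist_force: [3.0, -0.7, 11.7]
finger_gap: 0.0003
0.08 TCP 0.472 0.202 dx,dz tool -1.34 -0.29
0.16 TCP 0.476 0.216 dx,dz tool -1.31 -0.4
0.24 TCP 0.481 0.228 dx,dz tool -1.28 -0.5
0.32 TCP 0.488 0.241 dx,dz tool -1.23 -0.6
0.4 TCP 0.495 0.252 dx,dz tool -1.18 -0.7
0.48 TCP 0.502 0.264 dx,dz tool -1.12 -0.79
0.56 TCP 0.511 0.274 dx,dz tool -1.05 -0.88
0.64 TCP 0.521 0.284 dx,dz tool -0.98 -0.96
0.72 TCP 0.531 0.293 dx,dz tool -0.9 -1.04
0.8 TCP 0.542 0.301 dx,dz tool -0.81 -1.11
0.88 TCP 0.554 0.308 dx,dz tool -0.72 -1.17
0.96 TCP 0.566 0.315 dx,dz tool -0.63 -1.22
1.04 TCP 0.579 0.32 dx,dz tool -0.53 -1.27
1.12 TCP 0.592 0.324 dx,dz tool -0.43 -1.31
1.2 TCP 0.605 0.327 dx,dz tool -0.32 -1.34
1.28 TCP 0.619 0.33 dx,dz tool -0.21 -1.36
1.36 TCP 0.632 0.331 dx,dz tool -0.1 -1.37
1.44 TCP 0.646 0.33 dx,dz tool 0.01 -1.37
1.52 TCP 0.66 0.329 dx,dz tool 0.12 -1.37
1.6 TCP 0.673 0.327 dx,dz tool 0.23 -1.35
1.68 TCP 0.687 0.324 dx,dz tool 0.33 -1.33
1.76 TCP 0.7 0.319 dx,dz tool 0.44 -1.3
1.84 TCP 0.712 0.314 dx,dz tool 0.54 -1.26
```

The force jumped to 11.7 N, so the pad has bottomed. Now letting the lid rise along its arc.

```bash
python3 -m crank '{"offset":[[-0.4,0,-0.05],[-0.4,0,-0.1],[-0.6,0,-0.15],[-0.7,0,-0.2],[0,0,0]],"turn":[0,0,0,0,0],"gripper":[-1,-1,-1,-1,-1]}'; python3 - <<'E'
from h import *
print(arm.state()['wrist_force']); s,t=arm.capture("scene")
cv2.imwrite("pics/s2.png",cv2.resize(s[130:340,290:540,::-1],None,fx=2,fy=2))
E
```

```text
time_s: 4.7
eef_pos: [0.4745, 0.1909, 0.2086]
orientation: [0.708, 0.0, -0.706, 0.0]
wrist_force: [1.6, 0.6, 3.2]
finger_gap: 0.0005
[1.60143707 0.57345395 3.23855243]
```

View pics/s2.png

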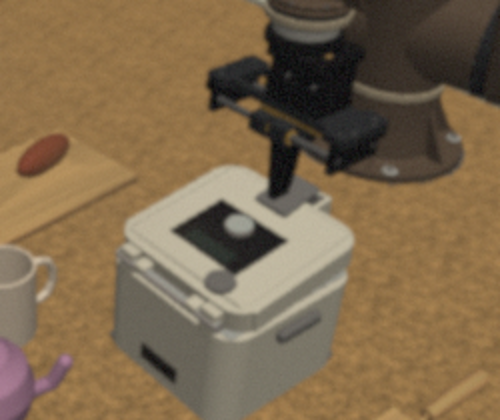

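The lid's front edge is lifting under the finger (290,195), with 3.2 N at the wrist, so it's unlatched and held. I'll carry on along the arc.

```bash
python3 -m crank '{"offset":[[-1.0,0,-0.3],[-1.3,0,-0.5],[-1.2,0,-0.6],[-1.2,0,-0.7],[-1.1,0,-0.8],[-1.05,0,-0.9],[-1.0,0,-0.95],[-0.9,0,-1.0]],"turn":[0,0,0,0,0,0,0,0],"gripper":[-1,-1,-1,-1,-1,-1,-1,-1]}'
python3 -m crank '{"offset":[[-0.8,0,-1.1],[-0.7,0,-1.2],[-0.6,0,-1.2],[-0.55,0,-1.25],[-0.45,0,-1.3],[-0.3,0,-1.3]],"turn":[0,0,0,0,0,0],"gripper":[-1,-1,-1,-1,-1,-1]}'
```

```text
time_s: 5.55
eef_pos: [0.5317, 0.1906, 0.296]
orientation: [-0.707, 0.0, 0.707, -0.0]
wrist_force: [1.3, 0.1, 2.1]
finger_gap: 0.0009
time_s: 6.15
eef_pos: [0.6054, 0.1906, 0.3298]
orientation: [0.707, -0.0, -0.707, 0.0]
wrist_force: [1.6, -0.7, 2.2]
finger_gap: 0.0005
```

```bash
python3 -m crank '{"offset":[[-0.1,0,-1.2],[0,0,-1.2],[0.1,0,-1.2],[0.2,0,-1.2],[0.2,0,-1.2],[0.3,0,-1.2],[0.3,0,-1.2]],"turn":[0,0,0,0,0,0,0],"gripper":[-1,-1,-1,-1,-1,-1,-1]}'
python3 -m crank '{"offset":[[0.2,0,-1.0],[0,0,-1.0],[0,0,-0.8],[0,0,-0.6],[0,0,-0.6],[0,0,-0.6]],"turn":[0,0,0,0,0,0],"gripper":[-1,-1,-1,-1,-1,-1]}'
python3 - <<'E'
from h import *
print(arm.state()['wrist_force']); s,t=arm.capture("scene")
cv2.imwrite("pics/s3.png",cv2.resize(s[90:330,270:520,::-1],None,fx=2,fy=2))
E
```

```text
time_s: 6.85
eef_pos: [0.6897, 0.1907, 0.3189]
orientation: [-0.707, 0.0, 0.707, -0.0]
wrist_force: [1.9, 1.0, 1.4]
finger_gap: 0.001
time_s: 7.45
eef_pos: [0.7351, 0.1909, 0.3172]
orientation: [-0.707, -0.0, 0.707, -0.0]
wrist_force: [0.5, -0.5, 0.2]
finger_gap: 0.0007
[ 0.54158068 -0.54643536  0.24565699]
```

View pics/s3.png

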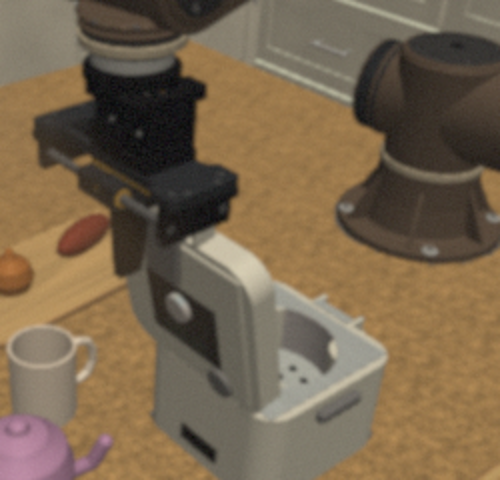

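The lid stands upright at its stop, the pot is open with the rack showing at (295,370), and the finger at (130,240) is clear behind it. Next stop is the sweet potato.

```bash
python3 -m crank '{"offset":[[-2,0,-0.5],[-4,0,-0.5],[-4,0,0],[0,0,0]],"turn":[0,0,0,0],"gripper":[-1,-1,-1,-1]}'
python3 -m crank '{"offset":[[0,3.8,2.45],[0,3.8,2.45],[0,3.8,2.45],[0,3.8,2.45],[0,3.8,2.45],[1,3.8,2.45],[2,3.8,2.45],[2,3.8,2.45]],"turn":[0,0,0,0,0,0,0,0],"gripper":[-1,-1,-1,0,1,1,1,1]}'
python3 -m crank '{"offset":[[2,3.8,2.45],[2,3.8,2.45],[2,3.6,2.5],[3,0,0],[3,0,0],[3,0,0],[0,0,0]],"turn":[0,0,0,-1.3,-1.3,-1.22,0],"gripper":[1,1,1,1,1,1,1]}'
python3 - <<'E'
from h import *
p,d=arm.capture("wrist"); cv2.imwrite("pics/w4.png",p[:,:,::-1]); c=cam("wrist")
hsv=cv2.cvtColor(p,cv2.COLOR_RGB2HSV); H,S,V=cv2.split(hsv)
for ce,s,mm in blobs(((H<10)|(H>170))&(S>120)&(d>.1),1500):
    ys,xs=np.nonzero(mm); P=np.array([plane(c,x,y,.038)[:2] for x,y in zip(xs[::3],ys[::3])]); m=P.mean(0); w,v=np.linalg.eigh(np.cov(P.T)); a=v[:,1]
    print(ce,s,m,np.degrees(np.arctan2(a[1],a[0])),np.ptp((P-m)@a),np.ptp((P-m)@v[:,0]),"depthpt",pt(c,*ce,d[int(ce[1]),int(ce[0])]))
s,T=tool(); print(s['eef_pos'],T.round(3))
E
```

```text
time_s: 7.9
eef_pos: [0.7452, 0.191, 0.4238]
orientation: [0.71, 0.001, -0.704, -0.0]
wrist_force: [-1.0, 0.4, 1.5]
finger_gap: 0.0007
time_s: 8.7
eef_pos: [0.5474, -0.1143, 0.3666]
orientation: [0.707, 0.0, -0.707, 0.0]
wrist_force: [0.1, -0.5, -0.2]
finger_gap: 0.0352
time_s: 9.4
eef_pos: [0.4734, -0.2244, 0.2141]
orientation: [-0.696, -0.119, 0.699, -0.116]
wrist_force: [-0.8, -0.0, 0.8]
finger_gap: 0.0908
[329.18358039 220.24789054] [ 306  160   47  120 4385] [ 0.48175858 -0.22966365] -161.05212662183072 0.11823340858872015 0.045170522618520725 depthpt [ 0.48756827 -0.226996    0.06376427]
[ 0.47434158 -0.2248453   0.2162558 ] [[-0.003  0.325 -0.946]
 [ 0.002 -0.946 -0.325]
 [-1.    -0.002  0.002]]
```

View pics/w4.png

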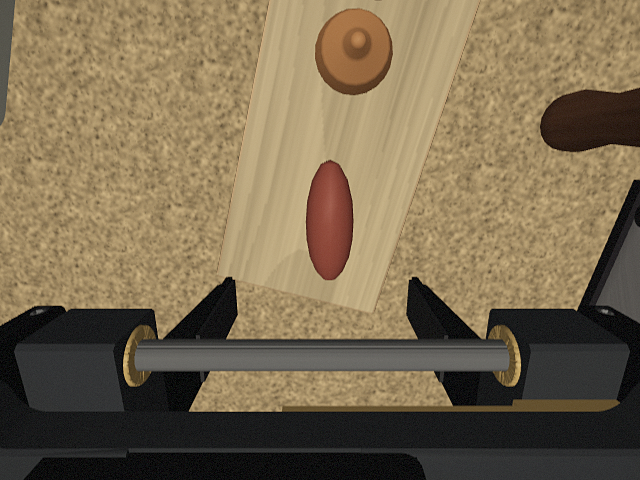

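The potato is at (329,220), lined up with the jaws (tips at x = 232 and 410) about 8 px to the right. The onion at (353,50) is well clear. Descending and gripping.

```bash
python3 -m crank '{"offset":[[3.5,0.6,-0.4],[4,0,0],[4,0,0],[3,0,0],[2,0,0],[1.1,0,0],[0,0,0]],"turn":[0,0,0,0,0,0,0],"gripper":[1,1,1,1,1,1,1]}'
python3 -m crank '{"offset":[[0,0,0],[0,0,0],[0,0,0],[0,0,0],[0,0,0],[0,0,0],[0,0,0],[0,0,0]],"turn":[0,0,0,0,0,0,0,0],"gripper":[-1,-1,-1,-1,-1,-1,-1,-1]}' 10
python3 -m crank '{"offset":[[-2,0,0],[-3,0,0],[-4,0,0],[-5,0,0],[-5,0,0],[-4,0,0],[0,0,0]],"turn":[0,0,0,0,0,0,0],"gripper":[-1,-1,-1,-1,-1,-1,-1]}'
```

```text
time_s: 10.15
eef_pos: [0.4811, -0.2297, 0.0412]
orientation: [-0.697, -0.117, 0.697, -0.117]
wrist_force: [0.6, 0.3, -0.2]
finger_gap: 0.0949
time_s: 10.95
eef_pos: [0.4807, -0.2296, 0.0412]
orientation: [0.697, 0.117, -0.697, 0.117]
wrist_force: [-0.2, -0.5, 0.5]
finger_gap: 0.0453
time_s: 11.65
eef_pos: [0.4819, -0.2303, 0.2762]
orientation: [0.7, 0.115, -0.695, 0.12]
wrist_force: [0.2, -0.5, -1.3]
finger_gap: 0.0451
```

```bash
python3 -m crank '{"offset":[[0,0,0],[0,0,0],[0,0,0],[0,-3,-0.5],[0,-4.5,-0.6],[0,-4.7,-0.6],[0,-4.7,-0.6],[0,-4.7,-0.6]],"turn":[1.3,1.3,1.22,0,0,0,0,0],"gripper":[-1,-1,-1,-1,-1,-1,-1,-1]}'
python3 -m crank '{"offset":[[0,-4.7,-0.6],[0,-4.7,-0.6],[0,-4.7,-0.6],[0,-4,-0.6],[0,-2.4,-0.6],[0,0,0],[0,0,0]],"turn":[0,0,0,0,0,0,0],"gripper":[-1,-1,-1,-1,-1,-1,-1]}'
python3 - <<'E'
from h import *
p,d=arm.capture("wrist"); c=cam("wrist")
s,T=tool(); print(s['eef_pos'],T.round(3))
hsv=cv2.cvtColor(p,cv2.COLOR_RGB2HSV); H,S,V=cv2.split(hsv); z=s['eef_pos'][2]
for ce,st,mm in blobs(((H<10)|(H>170))&(S>120)&(d>.1),1500):
    ys,xs=np.nonzero(mm); P=np.array([plane(c,x,y,z)[:2] for x,y in zip(xs[::3],ys[::3])])
    print(ce,st,P.min(0),P.max(0))
t,dt=arm.capture("top"); t=t.copy(); ct=cam("top")
for q in [(.5365,.1915,.13),(.5365,.1915,.2)]:
    f,cx,cy,r,tt=ct; k=r@np.array(q)+tt; cv2.circle(t,(int(f*k[0]/k[2]+cx),int(f*k[1]/k[2]+cy)),2,(0,255,0),-1)
cv2.imwrite("pics/w5.png",np.hstack([cv2.resize(p,(400,300)),cv2.resize(t[200:350,160:360],(400,300))])[:,:,::-1])
E
```

```text
time_s: 12.45
eef_pos: [0.5092, -0.0118, 0.2701]
orientation: [-0.707, 0.0, 0.708, 0.0]
wrist_force: [1.8, -0.6, -1.1]
finger_gap: 0.045
time_s: 13.15
eef_pos: [0.5391, 0.1915, 0.2699]
orientation: [-0.706, -0.0, 0.708, -0.001]
wrist_force: [0.2, -0.2, -1.3]
finger_gap: 0.0455
[0.53920167 0.19082557 0.27027745] [[-0.001  0.    -1.   ]
 [-0.001 -1.    -0.   ]
 [-1.     0.001  0.001]]
[321.50008951 274.16827784] [  275   191    94   147 11172] [0.52510112 0.16862906] [0.59748493 0.21369901]
[321.40958498 386.01037549] [ 285  371   74   34 2024] [0.4850787  0.17223963] [0.50543021 0.20972402]
```

View pics/w5.png

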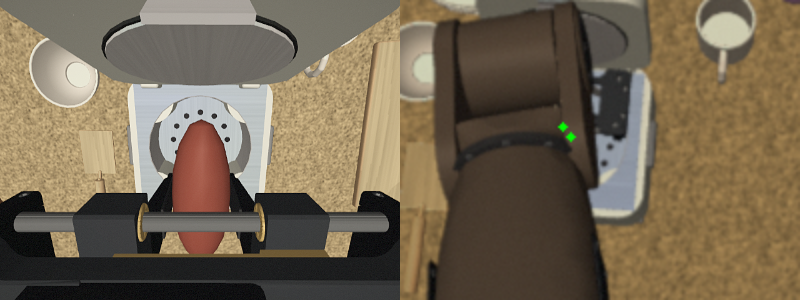

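Left: the potato sits squarely in the jaws at (200,190), pot opening behind it (rim about x 152–250, back edge near y 96). Right: the arm hides the pot from the top camera. I'll check the pot's back edge numerically.

```bash
python3 - <<'E'
from h import *
c=cam("wrist")
for u,v in [(320,153),(320,156),(243,215),(400,215)]: print(u,v,plane(c,u,v,.13))
p=cv2.imread("pics/w5.png")[60:200,110:290]
g=p.mean(2).astype(int); print(g[26:56,90])
d=arm.capture("wrist")[1]; 
for v in range(136,182,4): print(v,pt(c,320,v,d[v,320]).round(3),end=" ")
print()
for u in range(225,262,4): print(u,pt(c,u,215,d[215,u]).round(3),end=" ")
print()
for u in range(376,415,4): print(u,pt(c,u,215,d[215,u]).round(3),end=" ")
E
```

```text
320 153 [0.60983683 0.19186667 0.13      ]
320 156 [0.60746087 0.19186901 0.13      ]
243 215 [0.55836746 0.25793277 0.13      ]
400 215 [0.55838374 0.12331193 0.13      ]
[200 198 194 195 197 197 195 198 199 176 182 199 197 197 197 197 197 196
 197 195 196 197 199 130  42  50  56  48  61 185]
136 [0.622 0.192 0.168] 140 [0.62  0.192 0.132] 144 [0.617 0.192 0.131] 148 [0.614 0.192 0.132] 152 [0.611 0.192 0.132] 156 [0.605 0.192 0.075] 160 [0.602 0.192 0.075] 164 [0.598 0.192 0.075] 168 [0.594 0.192 0.075] 172 [0.59  0.192 0.075] 176 [0.586 0.192 0.074] 180 [0.582 0.192 0.075] 
225 [0.559 0.273 0.131] 229 [0.559 0.27  0.131] 233 [0.559 0.266 0.132] 237 [0.559 0.263 0.132] 241 [0.557 0.261 0.123] 245 [0.553 0.262 0.105] 249 [0.549 0.262 0.085] 253 [0.547 0.26  0.074] 257 [0.547 0.256 0.074] 261 [0.547 0.252 0.075] 
376 [0.547 0.135 0.074] 380 [0.547 0.131 0.074] 384 [0.618 0.191 0.424] 388 [0.548 0.123 0.078] 392 [0.552 0.124 0.099] 396 [0.556 0.125 0.12 ] 400 [0.559 0.124 0.132] 404 [0.558 0.12  0.13 ] 408 [0.559 0.117 0.132] 412 [0.559 0.114 0.132]
```

```bash
python3 -m crank '{"offset":[[2,0,0.3],[3,0,0],[3,0,0],[2.5,0,0],[2,0,0],[1.5,0,0],[1.2,0,0],[0.8,0,0]],"turn":[0,0,0,0,0,0,0,0],"gripper":[-1,-1,-1,-1,-1,-1,-1,-1]}'
python3 -m crank '{"offset":[[0.5,0,0],[0.2,0,0],[0.2,0,0],[0,0,0],[0,0,0]],"turn":[0,0,0,0,0],"gripper":[-1,-1,-1,-1,-1]}'
```

```text
time_s: 14.1
eef_pos: [0.5366, 0.1907, 0.1104]
orientation: [-0.707, 0.0, 0.707, 0.0]
wrist_force: [0.3, -0.4, -0.3]
finger_gap: 0.045
time_s: 14.6
eef_pos: [0.5367, 0.1915, 0.1024]
orientation: [0.707, 0.0, -0.707, 0.0]
wrist_force: [-0.1, 0.2, -1.2]
finger_gap: 0.0453
```

```bash
python3 -m crank '{"offset":[[0.1,0,0],[0.1,0,0],[0,0,0]],"turn":[0,0,0],"gripper":[-1,-1,-1]}'
python3 -m crank '{"offset":[[0.1,0,0],[0,0,0]],"turn":[0,0],"gripper":[-1,-1]}'
```

```text
time_s: 14.9
eef_pos: [0.5367, 0.1915, 0.1002]
orientation: [0.707, 0.0, -0.707, 0.0]
wrist_force: [0.2, 0.1, -1.1]
finger_gap: 0.0453
time_s: 15.1
eef_pos: [0.5371, 0.1916, 0.0999]
orientation: [0.708, 0.0, -0.707, 0.0]
wrist_force: [-0.5, 0.7, 7.0]
finger_gap: 0.0451
```

Touched down on the rack (7 N at the expected height). Releasing and rising.

```bash
python3 -m crank '{"offset":[[-0.05,0,0],[0,0,0],[0,0,0],[0,0,0],[0,0,0],[0,0,0]],"turn":[0,0,0,0,0,0],"gripper":[-0.03,0.1,0.3,0.5,0.5,0.5]}'
python3 -m crank '{"offset":[[-1,0,0],[-2,0,0],[-3,0,0],[-4,0,0],[-4,0,0],[-4,0,0],[0,0,0]],"turn":[0,0,0,0,0,0,0],"gripper":[0.5,0.5,0.5,0.5,0.5,0.5,0.5]}'
python3 - <<'E'
from h import *
p,d=arm.capture("wrist"); c=cam("wrist")
cv2.imwrite("pics/w6.png",p[:,:,::-1])
hsv=cv2.cvtColor(p,cv2.COLOR_RGB2HSV); H,S,V=cv2.split(hsv)
for ce,st,mm in blobs(((H<10)|(H>170))&(S>120)&(d>.1),800):
    ys,xs=np.nonzero(mm); P=np.array([plane(c,x,y,.097)[:2] for x,y in zip(xs[::3],ys[::3])])
    print(ce,st,P.min(0),P.max(0),P.mean(0))
E
```

```text
time_s: 15.7
eef_pos: [0.5366, 0.1914, 0.0995]
orientation: [-0.707, -0.0, 0.707, -0.0]
wrist_force: [-0.7, 0.3, -0.1]
finger_gap: 0.0704
time_s: 16.4
eef_pos: [0.5379, 0.1918, 0.2856]
orientation: [0.71, 0.001, -0.704, -0.001]
wrist_force: [1.2, 1.1, -0.8]
finger_gap: 0.0716
[321.93446723 226.58629315] [ 300  169   45  115 3998] [0.47592654 0.17020514] [0.59272352 0.21364474] [0.53574025 0.19187983]
```

View pics/w6.png

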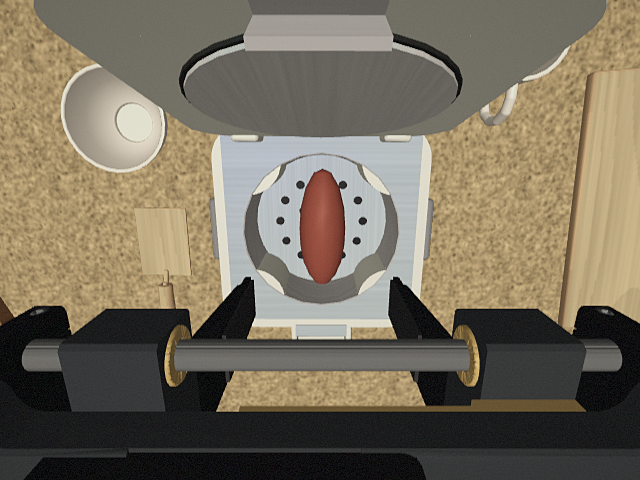

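The potato lies lengthways in the pot's centre at (322,227), measured (0.536, 0.192) against a rack centre of about (0.537, 0.192). The lid above is at its stop. Next, round behind the lid to close it.

```bash
python3 -m crank '{"offset":[[-3.5,-1,0],[-5,0,0],[-5,0,0],[0,-2,-3],[0,-1.5,-4.5],[0,-1.3,-4.5],[0,0,-4.7],[0,0,-4.5]],"turn":[0,0,0,0,0,0,0,0],"gripper":[-1,-1,-1,-1,-1,-1,-1,-1]}'
python3 -m crank '{"offset":[[0,0,0],[2,0,0],[4,0,0],[4,0,0],[1,0,0],[0,0,0]],"turn":[0,0,0,0,0,0],"gripper":[-1,-1,-1,-1,-1,-1]}'
python3 - <<'E'
import numpy as np
th=np.append(np.arange(1.76,0,-.1),0); r,h=.160,.022
x=.6385-r*np.cos(th)+h*np.sin(th); z=.159+r*np.sin(th)+h*np.cos(th)
print(th[0],x[0],z[0])
for i in range(len(th)-1): print(round(th[i+1],2), "TCP",x[i+1].round(3),z[i+1].round(3),"tool", (-(z[i+1]-z[i])*100).round(2), (-(x[i+1]-x[i])*100).round(2))
E
```

```text
time_s: 17.25
eef_pos: [0.75, 0.2499, 0.4129]
orientation: [-0.706, -0.0, 0.708, -0.001]
wrist_force: [-0.1, 0.6, 1.3]
finger_gap: 0.0128
time_s: 17.85
eef_pos: [0.748, 0.2495, 0.3032]
orientation: [-0.706, 0.0, 0.708, -0.0]
wrist_force: [0.7, -0.1, 0.8]
finger_gap: 0.0008
1.76 0.6901996891998884 0.31200700028637557
1.66 TCP 0.675 0.316 tool -0.44 1.55
1.56 TCP 0.659 0.319 tool -0.28 1.59
1.46 TCP 0.643 0.32 tool -0.12 1.61
1.36 TCP 0.627 0.32 tool 0.04 1.61
1.26 TCP 0.611 0.318 tool 0.2 1.6
1.16 TCP 0.595 0.314 tool 0.36 1.57
1.06 TCP 0.579 0.309 tool 0.51 1.53
0.96 TCP 0.565 0.303 tool 0.66 1.47
0.86 TCP 0.551 0.295 tool 0.81 1.4
0.76 TCP 0.538 0.285 tool 0.94 1.31
0.66 TCP 0.526 0.274 tool 1.07 1.21
0.56 TCP 0.515 0.263 tool 1.18 1.1
0.46 TCP 0.505 0.25 tool 1.29 0.97
0.36 TCP 0.497 0.236 tool 1.38 0.84
0.26 TCP 0.49 0.221 tool 1.46 0.7
0.16 TCP 0.484 0.206 tool 1.52 0.55
0.06 TCP 0.48 0.191 tool 1.57 0.39
0.0 TCP 0.478 0.181 tool 0.96 0.16
```

```bash
python3 -m crank '{"offset":[[-0.6,0,1.5],[-0.4,0,1.5],[-0.2,0,1.4],[0,0,1.4],[-0.3,0,1.5],[-0.2,0,1.6],[0,0,1.5],[0,0,1.5]],"turn":[0,0,0,0,0,0,0,0],"gripper":[-1,-1,-1,-1,-1,-1,-1,-1]}'
```

```text
time_s: 18.65
eef_pos: [0.6301, 0.2497, 0.3253]
orientation: [0.709, 0.001, -0.705, -0.0]
wrist_force: [3.1, 1.1, -1.0]
finger_gap: 0.0009
```

```bash
python3 -m crank '{"offset":[[0.4,0,1.6],[0.5,0,1.6],[0.6,0,1.5],[0.7,0,1.5],[0.8,0,1.4],[1.0,0,1.3],[1.05,0,1.2],[1.2,0,1.1]],"turn":[0,0,0,0,0,0,0,0],"gripper":[-1,-1,-1,-1,-1,-1,-1,-1]}'
```

```text
time_s: 19.45
eef_pos: [0.5184, 0.2499, 0.2622]
orientation: [0.709, 0.001, -0.705, -0.001]
wrist_force: [0.5, -0.1, 3.0]
finger_gap: 0.0002
```

```bash
python3 -m crank '{"offset":[[1.2,0,0.9],[1.3,0,0.8],[1.3,0,0.7],[1.4,0,0.6],[1.0,0,0.5],[0.6,0,0.3],[0.3,0,0.1],[0,0,0]],"turn":[0,0,0,0,0,0,0,0],"gripper":[-1,-1,-1,-1,-1,-1,-1,-1]}'
python3 -m crank '{"offset":[[0.3,0,0.1],[0.2,0,0.1],[0.2,0,0],[0,0,0]],"turn":[0,0,0,0],"gripper":[-1,-1,-1,-1]}'
```

```text
time_s: 20.25
eef_pos: [0.4793, 0.2498, 0.1889]
orientation: [0.708, 0.0, -0.706, -0.0]
wrist_force: [2.2, 0.5, 1.5]
finger_gap: 0.0003
time_s: 20.65
eef_pos: [0.4763, 0.2495, 0.1808]
orientation: [-0.707, -0.0, 0.707, -0.0]
wrist_force: [1.2, 1.8, 4.3]
finger_gap: 0.0001
```

```bash
python3 -m crank '{"offset":[[0.1,0,0],[0.1,0,0],[0,0,0]],"turn":[0,0,0],"gripper":[-1,-1,-1]}'
python3 -m crank '{"offset":[[0.1,0,0],[0,0,0]],"turn":[0,0],"gripper":[-1,-1]}'
```

```text
time_s: 20.95
eef_pos: [0.4762, 0.2495, 0.1793]
orientation: [-0.707, -0.0, 0.707, -0.0]
wrist_force: [-1.2, 1.1, 7.9]
finger_gap: 0.0001
time_s: 21.15
eef_pos: [0.4762, 0.2495, 0.1792]
orientation: [0.707, 0.0, -0.707, 0.0]
wrist_force: [-4.7, -0.5, 17.3]
finger_gap: 0.0005
```

```bash
python3 -m crank '{"offset":[[-0.3,0,0],[-0.3,0,0],[-0.4,0,0],[-0.4,0,0],[0,0,0]],"turn":[0,0,0,0,0],"gripper":[-1,-1,-1,-1,-1]}'
python3 - <<'E'
from h import *
print(arm.state()['wrist_force']); p,d=arm.capture("wrist"); c=cam("wrist")
hsv=cv2.cvtColor(p,cv2.COLOR_RGB2HSV); H,S,V=cv2.split(hsv)
cv2.imwrite("pics/w7.png",p[:,:,::-1])
for ce,st,mm in blobs((V<60)&(d>.1)&(d<.4),2000): print(ce,st)
E
```

```text
time_s: 21.65
eef_pos: [0.4766, 0.2494, 0.1924]
orientation: [0.707, 0.0, -0.707, 0.0]
wrist_force: [0.4, 0.6, 0.0]
finger_gap: 0.0003
[0.35357038 0.59701048 0.02924501]
[432.1757482  164.11903496] [  338    83   201   153 20683]
```

View pics/w7.png

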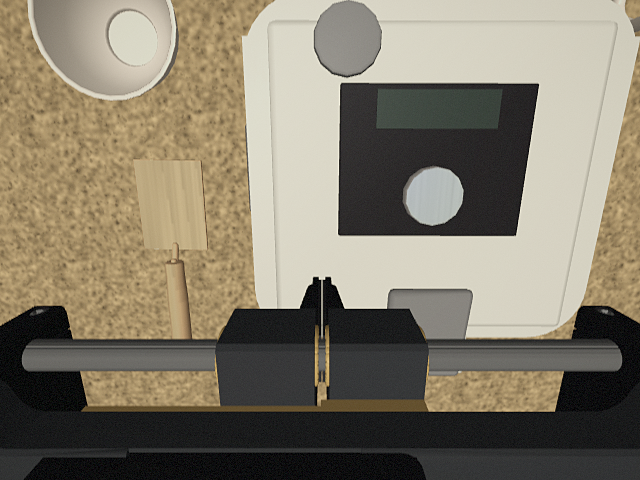

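The lid stays shut with no force on the finger; the button is at (433,195). I'll measure it, and the lid's height at several points.

```bash
python3 - <<'E'
from h import *
p,d=arm.capture("wrist"); c=cam("wrist")
for u,v in [(433,195),(433,265),(300,250),(560,250),(430,305),(300,60),(560,50)]: print(u,v,pt(c,u,v,np.median(d[v-2:v+3,u-2:u+3])).round(4),end=" ")
print(plane(c,433,195,.17)); print(arm.state()['eef_pos'])
E
```

```text
433 195 [0.5301 0.1939 0.1715] 433 265 [0.4902 0.1879 0.1635] 300 250 [0.4988 0.2613 0.1633] 560 250 [0.499  0.1193 0.1636] 430 305 [0.4746 0.1935 0.1812] 300 60 [0.5929 0.2599 0.1618] 560 50 [0.5973 0.137  0.1619] [0.52988591 0.1934374  0.17      ]
[0.47643324 0.24938995 0.1920143 ]
```

Heights agree with a latched lid: slope about 0.017 rad, pad top 0.181 m. The button is at (0.529, 0.193). Pressing it.

```bash
python3 -m crank '{"offset":[[-2.3,0,0],[0,1.9,-1.7],[0,1.9,-1.7],[0,1.9,-1.8],[1.3,0,0],[0.7,0,0],[0,0,0]],"turn":[0,0,0,0,0,0,0],"gripper":[-1,-1,-1,-1,-1,-1,-1]}'
python3 -m crank '{"offset":[[0.3,0,0],[0.3,0,0],[0.2,0,0],[0.1,0,0],[0,0,0]],"turn":[0,0,0,0,0],"gripper":[-1,-1,-1,-1,-1]}'
```

```text
time_s: 22.45
eef_pos: [0.5275, 0.1927, 0.1936]
orientation: [-0.706, 0.0, 0.708, -0.0]
wrist_force: [-0.4, 0.5, -0.3]
finger_gap: 0.0005
time_s: 22.95
eef_pos: [0.5285, 0.1927, 0.1862]
orientation: [0.707, 0.0, -0.707, 0.0]
wrist_force: [-1.2, 1.0, 2.4]
finger_gap: 0.0004
```

```bash
python3 -m crank '{"offset":[[0.2,0,0],[0.1,0,0],[0,0,0]],"turn":[0,0,0],"gripper":[-1,-1,-1]}'
python3 -m crank '{"offset":[[0.1,0,0],[0,0,0]],"turn":[0,0],"gripper":[-1,-1]}'
```

```text
time_s: 23.25
eef_pos: [0.5284, 0.1926, 0.1832]
orientation: [-0.707, -0.0, 0.707, 0.0]
wrist_force: [-3.3, 2.2, 6.8]
finger_gap: 0.0006
time_s: 23.45
eef_pos: [0.5283, 0.1926, 0.1826]
orientation: [-0.707, -0.0, 0.707, -0.0]
wrist_force: [-4.5, 1.8, 10.2]
finger_gap: 0.0005
```

```bash
python3 -m crank '{"offset":[[-0.5,0,0],[-1,0,0],[-3,0,0],[-3,0,0],[-3,0,0],[0,0,0],[0,0,0]],"turn":[0,0,0,0,0,0,0],"gripper":[-1,-1,-1,-1,-1,-1,-1]}'
python3 - <<'E'
from h import *
p,d=arm.capture("wrist"); cv2.imwrite("pics/w8.png",p[:,:,::-1]); c=cam("wrist")
hsv=cv2.cvtColor(p,cv2.COLOR_RGB2HSV)
def at(x,y,z):
    f,cx,cy,r,t=c; k=r@np.array([x,y,z])+t; u,v=int(f*k[0]/k[2]+cx),int(f*k[1]/k[2]+cy)
    return (u,v,pt(c,u,v,np.median(d[v-2:v+3,u-2:u+3])).round(4)) if 2<u<637 and 2<v<477 else (u,v)
for q in [(.5285,.1925,.17),(.4685,.1925,.18),(.4685,.25,.164),(.59,.25,.164),(.49,.25,.164)]: print(at(*q))
print(arm.state()['wrist_force'])
t=arm.capture("top")[0]; a=cv2.imread("pics/top0.png")[:,:,::-1]
for n,(x,y) in dict(onion=(400,251),mug=(323,212),bowl=(170,231),paddle=(172,290),teapot=(288,178),creamer=(358,186),mill=(487,246)).items():
    print(n,np.abs(t[y-15:y+15,x-15:x+15].astype(int)-a[y-15:y+15,x-15:x+15]).mean().round(1),end=" ")
E
```

```text
time_s: 24.15
eef_pos: [0.5286, 0.1923, 0.2875]
orientation: [0.707, 0.0, -0.707, 0.0]
wrist_force: [-0.1, -0.5, -0.4]
finger_gap: 0.0007
(321, 243, array([0.5294, 0.1928, 0.1703]))
(321, 316, array([0.5382, 0.1927, 0.3102]))
(255, 308, array([0.5633, 0.2108, 0.353 ]))
(247, 165, array([0.5902, 0.2506, 0.1614]))
(253, 285, array([0.4897, 0.2511, 0.1628]))
[ 0.05758537 -0.89864922 -0.00848589]
onion 5.3 mug 6.7 bowl 45.8 paddle 26.0 teapot 6.4 creamer 6.2 mill 4.1
```

View pics/w8.png

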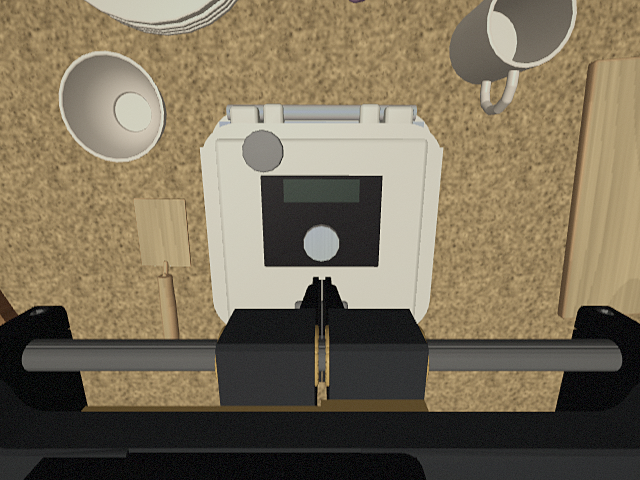

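The lid is shut and the button (321,243) is back at 0.170 m. The bowl and paddle are where they were in the earlier wrist view; their difference in the top view is most likely the arm blocking it. Handing in.

```bash
python3 -c "
from rig import arm
print(arm.job_done(), arm.state()['time_s'])"
```

```text
the job is handed in; nothing more can be done
the job is handed in; nothing more can be done
```

The job is handed in, finished at about 24 s of the 72 s allowed; the hand-in reports no verdict.

**What I did:**
1. I pressed the catch pad until it bottomed (11.7 N). Then I let the lid up under the finger at about 1 rad/s to its stop.
2. I laid the sweet potato on the rack at low speed and let go. It measured about 2 mm from the rack's centre.
3. I pushed the lid shut at its front left corner (17 N) until the catch held, then pressed the start button (10 N).

**Last checks:**
- **Lid:** it stayed shut when I withdrew. It sloped about 0.017 rad, and the catch pad was back up at 0.181 m.
- **Start button:** it had sprung back to 0.170 m, its height at rest.
- **Contact:** the wrist force was about zero, with the arm well clear of the cooker.
- **Onion, mug, pepper mill, teapot and creamer:** unchanged in the top view.
- **Bowl and paddle:** their top-view comparison did not match (differences of 46 and 26, against 4 to 7 for the others), most likely because the arm was in the way. By eye, the wrist view shows both where they were, but I did not measure them.

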